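# Slide the staining dish off the heat and lift out the slide rack

### The arm

A 6-joint arm with a two-finger parallel gripper is mounted at the origin on the work surface. World frame = base frame: x ahead of the robot, y to its left, z up, the work surface at z = 0. Lengths are in mm, angles in rad, forces in N, time in s.
With the tool pointing down it reaches from about 275 to 750 mm from the base axis. Payload 10.2 kg.
Tool frame: the origin (TCP) lies between the finger pads; the fingertips stand 17 mm ahead of it and the grasp point (between the pads) lies 2 mm behind it; z points along the fingers, y is the line along which they close (so a half turn about z gives the same grasp; the last joint's range is limited). The gripper opens to 85 mm and grips with 20 to 120 N. Pads are 22 mm wide; open, the fingers measure 114 mm over their backs; the gripper's body (76 mm by 85 mm) begins 54 mm behind the grasp point. The pads swing forward as they close: fully open they stand 13 mm farther back than shut.
Start: joints at [-1.483, 0.313, 1.498, -0, 1.331, -0.223], TCP at [160.543, -499.857, 248.294] pointing down, gripper open.
Joint ranges: [-2.94, 2.94], [-0.97, 2.17], [0.19, 2.56], [-1.23, 4.37], [0.02, 3.11], [-2.88, 2.88]. Speed limits (rad/s): [2.39, 2.39, 3.01, 3.14, 3.14, 3.14].

### API

Orientations are given as a unit quaternion [w, x, y, z].
In Python, from rig import * gives the robot as it stands.
- The arm moves only by the tool step_arm, never from a script. Its argument "commands" is text: rows parted by semicolons, each of 7 numbers parted by spaces: the opening, from 0 (shut) to 1 (fully open), then the shift along the tool's x, y, z in cm, then the turn, a rotation vector about the tool's x, y, z in rad. In form: hand x y z rx ry rz; .... A call has 1 to 20 rows; each row is the pose to reach, as a shift and turn from the pose commanded when the call began, along the tool's axes at that moment; what a row does not reach only later rows make up. A row lasts 1/12 s, in which the tool goes at most 41.7 mm and 7.16 degrees, less where a joint would pass 70% of its speed; a pose out of reach is approached as far as the arm can. A call with a gripper value outside its range is refused whole. The fingers move at their own pace and stop on an object; "newtons" is the grip in N (left out, the last holds). Time passes only in rows, so rows that repeat a pose let the fingers close. It gives the time, the measured TCP pose, the force, the opening and the grip force at its end, in the units of the state.
- sense(): the state, without advancing time (a new reading comes with each control period).
- capture(name): name is "scene" or "top" or "wrist"; returns the picture (420x560x3 uint8, red, green, blue); there is no depth.
- camera_model(name): a dict with "mtx" (3x3 intrinsics, pixels), "k1" (the pictures are not rectified: a ray, as slopes to the right and down, at radius r is drawn at 1 + k1 r^2 times it, then the intrinsics apply), "eye" and "rotation" of the camera in the world. Camera axes: x right, y down, z forward; pixel columns grow to the right and rows downward; lengths in mm; the calibration is good to about 2 mm. A picture is of the moment at which its call begins: read the wrist's pose just before it. camera_model takes no time and is no camera call; for the wrist camera it gives the pose at the moment of the call.
- finish_job(): hands the job in; it is judged then, once.
Trained networks look in the newest picture that a camera, given by its name, has taken for a name from the list of things; names that differ only in an ending like _2 or _b are one class to them, and where a whole thing is asked for, a point or a joint stands for the part that bears it (a point fixed in the world has none). Each returns a list of dicts, best first, with "score" (0 to 1); they miss things now and then, are a little off and sometimes report something else, mostly with a low value. They report only what shows in the picture. A call takes as long as a camera call. They do not tell look-alikes from the thing itself.
- search_frame(camera, label): "rect" ([centre column, centre row, width, height] in pixels, round what is visible of it).
- trace(camera, label): "mask" (420x560 bool, what is visible of it) and "rect" ([centre column, centre row, width, height] in pixels, round what is visible of it).
- spot_point(camera, label): "xy" ([column, row] in pixels: a listed point, or the origin of a listed thing).
The state is a dict: "time_s": time; "joints": joint angles; "dq": joint speeds; "tau": joint torques, N m; "eef_pos": TCP position; "ee_rot": TCP orientation; "force": force on the tool from outside, world axes, zero at the start; "wrist_torque": the same for the moment, N m; "grip_width": opening from 0.0 (shut) to 1.0 (fully open); "grip_force": force on a finger pad.
Only numpy, scipy, OpenCV 4.12 (cv2) and the standard library are available. Lean on these libraries where they do the work, as an engineer would, in place of code of your own. Each camera call takes 0.05 s, during which the arm holds its last target. There are 200 camera calls.

### The job

The slides in the staining dish have warmed long enough. Slide the dish along the hotplate, without lifting it, from the hot place (two circles) to the middle of the resting place beside it (one circle), the rack staying seated inside. Then lift the slide rack straight up out of the dish by its handle, keeping it level, and finish while still holding it steady and level over the dish, with about 5 cm of air between the rack and the dish's rim; leave the other things on the bench where they are.

Things in the scene. Friction and masses are not known exactly. Their poses are not given: they have to be found in the camera images.
- hotplate: Low two-place laboratory hotplate, fixed: 250 (x) x 420 (y) x 50 mm high, flat black ceramic top. Origin: centre of its underside, on the bench; the top is 50 mm above it. The two marked places lie 92 mm to either side of its middle along its y axis; which side is the hot one varies.
- hot_zone: The hot place: two thin concentric printed circles (148 and 164 mm across) on the hotplate's top, flat. Origin: their centre, at the level of the top. The dish starts here.
- rest_zone: The resting place: one thin printed circle, 164 mm across, on the hotplate's top, flat. Origin: its centre, at the level of the top.
- dish: Loose open steel staining dish, 0.42 kg, 105 (x) x 85 (y) x 58 mm high, walls and floor 4 mm. Origin: centre of its underside, z up. From each end wall (+x and -x) a solid flat-sided lug sticks out 31 mm: 24 mm wide (y), 10 mm thick, centred 47 mm above the underside and 68 mm from the dish's centre. The -x lug is towards the robot (yaw within 30 degrees). Drag it by a lug or push it.
- rack: Loose metal slide rack with ten glass slides fixed on edge, 0.15 to 0.27 kg, standing in the dish with about 5 mm of play all round: frame 84 (x) x 66 (y) x 30 mm high. Origin: centre of its underside, z up; it stands on the dish's 4 mm floor. A rigid wire bail rises at the middle of its two long sides (y = +-32 mm) to the handle above; the centre of mass lies below the handle's middle.
- rack_grip (a point): Middle of the rack's handle: a black flat-sided bar along the rack's y axis, 44 mm long, 12 mm thick (rack's x), 14 mm high, centred 97 mm above the rack's underside, so 43 mm above the dish's rim while seated. Axes as the rack's.
- tip_box: Bystander: loose pipette tip box, 118 x 82 x 66 mm, yellow top, on the bench beside the hotplate. Origin: centre of its underside.
- reagent_jar: Bystander: loose white reagent jar with a red cap, 58 mm across, 90 mm high, on the bench beside the hotplate. Origin: centre of its underside.
- tube_rack: Bystander: loose blue tube rack with eight capped tubes, 110 x 60 x 88 mm, on the bench beside the hotplate. Origin: centre of its underside.
Mind the look-alikes: they are no part of the job. Leave any green or orange look-alike of the rack alone.

How it is judged (in metres and radians):
On the way:
1. the dish has been slid to the middle of the resting place and stands still there, the rack seated in it (horizontal distance between dish and rest_zone below 0.02 m and z of rack in the frame of dish below 0.012 m and horizontal distance between rack and dish below 0.015 m and linear speed of dish below 0.02 m/s and z of dish in the frame of hotplate below 0.054 m), for 0.3 s.
At the end, for the whole second after the job is handed in: The dish stands flat on the hotplate within 25 mm of the middle of the resting place. The fingers hold the rack above it: underside 25 to 90 mm above the dish's rim, within 40 mm of the dish's centre, level within 0.12 rad (7 degrees), still (under 0.03 m/s and 0.3 rad/s), not touching the dish (horizontal distance between dish and rest_zone below 0.025 m and z of dish in the frame of hotplate below 0.054 m and angle between dish's own z axis and vertical below 0.05 rad and z of rack in the frame of dish between 0.083 and 0.148 m and horizontal distance between rack and dish below 0.04 m and angle between rack's own z axis and vertical below 0.12 rad and linear speed of rack below 0.03 m/s and angular speed of rack below 0.3 rad/s and contact force between rack and the fingers above 0.5 N and contact force between rack and dish below 0.05 N and linear speed of dish below 0.02 m/s); the arm keeps its last pose, push and grip.
It fails at once if the dish is lifted off the hotplate (z of dish in the frame of hotplate above 0.06 m).
It fails at once if the dish is tipped by more than about 10 degrees (angle between dish's own z axis and vertical above 0.18 rad).
It fails at once if the slide rack is tipped by more than about 17 degrees (angle between rack's own z axis and vertical above 0.3 rad).
It fails at once if the tip box, reagent jar or tube rack is pushed away (over 2 cm) (distance of any of tip_box, reagent_jar, tube_rack from where it was at the start of the episode above 0.02 m).
It also fails if it takes over 54 s, if anything falls off the work surface, if the arm or the gripper's body presses on something with over 40 N, if the wrist force passes 120 N, or if a joint passes its speed limit or range.

## Working session

There is one attempt and no reset: what is moved stays moved. The work goes in short steps, Python scripts to look and compute and a tool call to move; the robot and the scene stay as the last step left them, time stands still between calls to the robot, and variables do not carry over. Pictures are saved under pics/ and viewed, at most 10 in all, crops included, and the job is handed in when it is done.

Besides the shell and the picture viewer there is one more tool, called by a JSON object that holds its "name" and its "arguments", one argument or row to a line. step_arm: Moves the arm, as the interface text tells. Its arguments: {"type":"object","properties":{"commands":{"type":"string"},"newtons":{"type":"number"}},"required":["commands"]}

```bash
mkdir -p pics; cat > h.py <<'E'
from rig import *
import numpy as np, cv2
from scipy.spatial.transform import Rotation as R
def ray(cam,uv,m=None):
    m=m or camera_model(cam); K=np.array(m["mtx"]); k=m["k1"]
    d=np.linalg.inv(K)@np.array([uv[0],uv[1],1.]); p=d[:2].copy(); q=p.copy()
    for _ in range(20): q=p/(1+k*(q@q))
    return np.array(m["eye"],float), np.array(m["rotation"])@np.array([q[0],q[1],1.])
def at(cam,uv,z,m=None):
    e,d=ray(cam,uv,m); return (e+d*(z-e[2])/d[2])
def proj(cam,P,m=None):
    m=m or camera_model(cam); c=np.array(m["rotation"]).T@(np.array(P,float)-m["eye"]); s=c[:2]/c[2]
    s=s*(1+m["k1"]*(s@s)); return (np.array(m["mtx"])@[s[0],s[1],1])[:2]
def snap(cam,f):
    im=capture(cam); cv2.imwrite('pics/'+f,im[:,:,::-1]); return im
E
python3 - <<'E'
from h import *
for c in ['top','scene']:
    im=snap(c,c+'0.png'); 
    for l,z in [('hotplate',50),('hot_zone',50),('rest_zone',50),('dish',50),('rack_grip',151),('rack',54),('tip_box',0),('reagent_jar',0),('tube_rack',0)]:
        for d in spot_point(c,l)[:3]: print(c,l,round(d['score'],2),np.round(d['xy']),np.round(at(c,d['xy'],z)))
    m=camera_model(c); print(np.round(m['eye']))
E
```

```text
Traceback (most recent call last):
  File "h.py", line 10, in at
    e,d=ray(cam,uv,m); return (e+d*(z-e[2])/d[2])
        ~~~^^^^^^^^^^
  File "h.py", line 8, in ray
    return np.array(m["eye"],float), np.array(m["rotation"])@np.array([q[0],q[1],1.])
                                     ~~~~~~~~~~~~~~~~~~~~~~~^~~~~~~~~~~~~~~~~~~~~~~~~
ValueError: matmul: Input operand 1 has a mismatch in its core dimension 0, with gufunc signature (n?,k),(k,m?)->(n?,m?) (size 3 is different from 4)
```

```bash
sed -i 's/np.array(m\["rotation"\])/Q(m["rotation"])/' h.py; cat >> h.py <<'E'
def Q(q): return R.from_quat(np.roll(q,-1)).as_matrix()
E
python3 - <<'E'
from h import *
for c in ['top','scene']:
    im=snap(c,c+'0.png'); 
    m=camera_model(c); print(np.round(m['eye']),m['rotation'])
    for l,z in [('hotplate',50),('hot_zone',50),('rest_zone',50),('dish',50),('rack_grip',151),('rack',54),('tip_box',0),('reagent_jar',0),('tube_rack',0)]:
        for d in spot_point(c,l)[:3]: print(c,l,round(d['score'],2),np.round(d['xy']),np.round(at(c,d['xy'],z)))
E
```

```text
[ 444.   -9. 1088.] [ 0.06135284 -0.70077691  0.70874778 -0.05314258]
top hotplate 0.76 [275. 235.] [547.  -5.  50.]
top dish 0.64 [235. 234.] [551.  96.  50.]
top rack_grip 0.83 [234. 231.] [549.  88. 151.]
top rack_grip 0.69 [207. 129.] [795. 153. 151.]
top rack_grip 0.57 [290. 132.] [784. -44. 151.]
top rack 0.92 [242. 236.] [547.  78.  54.]
top rack 0.91 [216. 141.] [796. 146.  54.]
top rack 0.91 [288. 145.] [783. -41.  54.]
top tip_box 0.75 [158. 214.] [613. 309.   0.]
top reagent_jar 0.69 [156. 297.] [396. 304.   0.]
top tube_rack 0.84 [398. 232.] [ 556. -330.    0.]
[1209. -763.  957.] [-0.39575056  0.86131574  0.29258343 -0.12614127]
scene hotplate 0.84 [250. 237.] [598. -55.  50.]
scene dish 0.77 [267. 205.] [553.  85.  50.]
scene rack_grip 0.64 [268. 177.] [549.  94. 151.]
scene rack_grip 0.58 [357. 216.] [841. 104. 151.]
scene rack_grip 0.58 [313. 257.] [831. -92. 151.]
scene rack 0.81 [269. 201.] [548.  99.  54.]
scene rack 0.67 [352. 242.] [840. 105.  54.]
scene rack 0.67 [309. 278.] [819. -83.  54.]
scene tip_box 0.89 [323. 189.] [613. 315.   0.]
scene tip_box 0.45 [269. 176.] [421. 262.  -0.]
scene reagent_jar 0.88 [274. 165.] [396. 328.   0.]
scene tube_rack 0.92 [170. 299.] [ 551. -327.    0.]
```

View pics/top0.png

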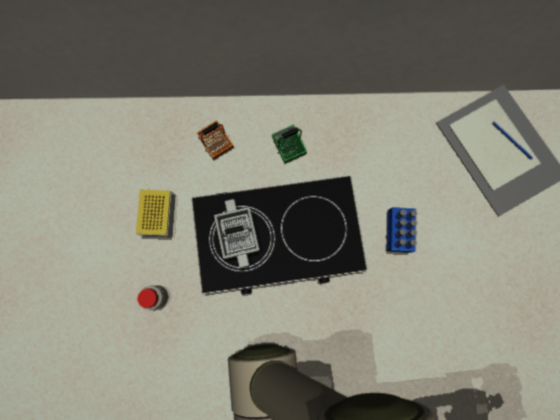

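View pics/scene0.png

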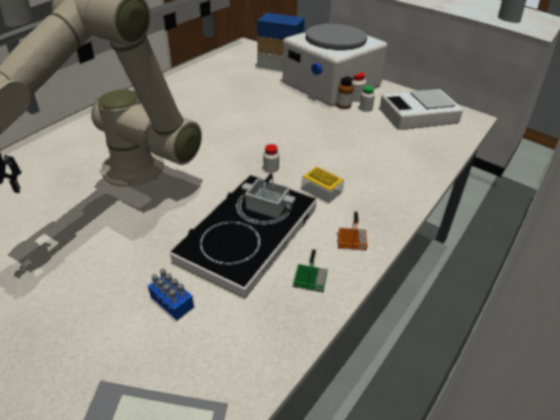

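```bash
python3 - <<'E'
from h import *
im=cv2.imread('pics/top0.png'); g=im.max(2)
hp=(g<70).astype(np.uint8); hp[:165]=0; hp[310:]=0; hp[:,:180]=0; hp[:,375:]=0
hp=cv2.morphologyEx(hp,cv2.MORPH_CLOSE,np.ones((25,25)))
hp=cv2.morphologyEx(hp,cv2.MORPH_OPEN,np.ones((15,15)))
c=max(cv2.findContours(hp,0,2)[0],key=cv2.contourArea)
b=cv2.boxPoints(cv2.minAreaRect(c)); P=np.array([at('top',p,50) for p in b]); print(b.round(),P.round()); print(P.mean(0))
print([np.linalg.norm(P[i]-P[i-1]).round() for i in range(4)])
# rest ring
w=(g>90).astype(np.uint8); w[:, :277]=0; w[:,352:]=0; w[:190]=0; w[268:]=0
ys,xs=np.nonzero(w); W=np.array([at('top',(x,y),50)[:2] for x,y in zip(xs,ys)]).astype(np.float32)
(cx,cy),rr=cv2.minEnclosingCircle(W); print('rest',cx,cy,rr)
for p in [(230,205),(242,261)]: print('lug',at('top',p,102).round())
s=sense(); print(s['eef_pos'],s['ee_rot'],Q(s['ee_rot']).round(3),s['time_s'])
m=camera_model('wrist'); print(m['eye'],Q(m['rotation']).round(2),m['mtx'])
E
```

```text
[[189. 198.]
 [352. 176.]
 [366. 275.]
 [203. 297.]] [[ 647.  213.   50.]
 [ 700. -208.   50.]
 [ 446. -231.   50.]
 [ 396.  174.   50.]]
[547.43452893 -12.90082877  50.        ]
[np.float64(254.0), np.float64(425.0), np.float64(255.0), np.float64(408.0)]
rest 565.0655517578125 -103.723876953125 82.843994140625
lug [618. 103. 102.]
lug [482.  73. 102.]
[ 160.5358933  -499.85214265  248.2843973 ] [-2.15302489e-05  9.87952478e-01  1.54757552e-01  4.95982038e-06] [[ 0.952  0.306  0.   ]
 [ 0.306 -0.952  0.   ]
 [ 0.    -0.    -1.   ]] 1.1
[ 227.61599072 -478.64522164  374.12187641] [[ 0.31 -0.92 -0.26]
 [-0.95 -0.29 -0.08]
 [-0.    0.28 -0.96]] [[376.44374485   0.         276.12230368]
 [  0.         376.44374485 211.82459318]
 [  0.           0.           1.        ]]
```

{"name": "step_arm", "arguments": {
  "commands": "1 3 -3 0 0 0 0; 1 6 -6 0 0 0 0; 1 9 -9 0 0 0 0; 1 12 -12 0 0 0 0; 1 15 -15 0 0 0 0.05; 1 18 -18 0 0 0 0.094; 1 21 -20.5 0 0 0 0.094; 1 24 -23 0 0 0 0.094; 1 27 -26 0 0 0 0.094; 1 30 -29 0 0 0 0.094; 1 33 -32 0 0 0 0.094; 1 36 -34.5 0 0 0 0.094; 1 39 -37 0 0 0 0.094; 1 42 -40 0 0 0 0.094; 1 45 -43 0 0 0 0.094; 1 46.9 -44.8 0 0 0 0.094; 1 46.9 -44.8 0 0 0 0.094; 1 46.9 -44.8 0 0 0 0.094; 1 46.9 -44.8 0 0 0 0.094; 1 46.9 -44.8 0 0 0 0.094"
}}

```text
time_s: 2.77
eef_pos: [469.8, 69.1, 248.4]
ee_rot: [0.0, 0.994, 0.107, -0.0]
force: [-1.0, 0.2, -0.1]
grip_width: 1.003
grip_force: 0.0
```

```bash
python3 - <<'E'
from h import *
s=sense(); print(s['eef_pos'],Q(s['ee_rot']).round(3)[:,1],s['time_s'],s['force'])
im=snap('wrist','w1.png'); m=camera_model('wrist')
for l,z in [('dish',50),('rack_grip',151),('rack',54),('rest_zone',50)]:
    for d in spot_point('wrist',l)[:2]: print(l,round(d['score'],2),np.round(d['xy']),np.round(at('wrist',d['xy'],z,m)))
E
```

```text
[469.77286928  69.142748   248.40229538] [ 0.214 -0.977  0.   ] 2.7667 [-0.96130862  0.16372205 -0.12763748]
dish 0.86 [277.  88.] [552.  86.  50.]
dish 0.17 [375. 111.] [552.   2.  50.]
rack_grip 0.91 [277.  76.] [554.  87. 151.]
rack 0.74 [276.  87.] [552.  87.  54.]
```

View pics/w1.png

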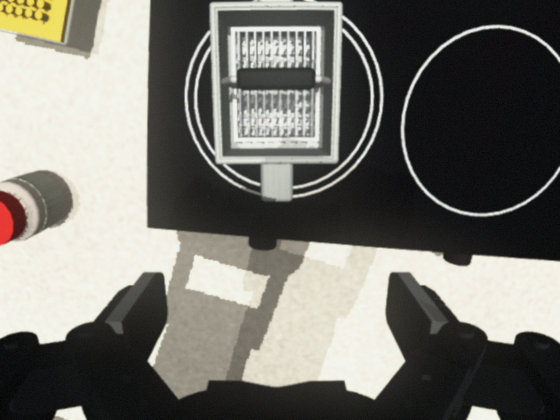

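```bash
python3 - <<'E'
from h import *
m=camera_model('wrist')
for p,z in [((277,163),102),((277,194),102),((261,180),102),((293,180),102),((210,4),108),((339,4),108),((215,161),108),((339,161),108)]: print(p,at('wrist',p,z,m).round(1))
im=cv2.imread('pics/w1.png'); g=im.max(2); w=(g>110).astype(np.uint8); w[:,:398]=0; w[218:]=0; w[:18]=0
ys,xs=np.nonzero(w); W=np.array([at('wrist',(x,y),50,m)[:2] for x,y in zip(xs,ys)])
from scipy.optimize import least_squares as L
r=L(lambda p:np.hypot(W[:,0]-p[0],W[:,1]-p[1])-p[2],[563,-104,81],loss='soft_l1'); print(r.x,len(W),abs(r.fun).max())
E
```

```text
(277, 163) [498.8  75.1 102. ]
(277, 194) [476.2  70.1 102. ]
(261, 180) [484.   83.9 102. ]
(293, 180) [489.1  60.9 102. ]
(210, 4) [593.5 140.9 108. ]
(339, 4) [611.6  58.2 108. ]
(215, 161) [491.7 118.7 108. ]
(339, 161) [510.6  32.5 108. ]
[ 566.27857662 -103.52566802   81.86717917] 1657 1.9790375132512992
```

{"name": "step_arm", "arguments": {
  "commands": "1 1.1 0 3 0 0 0; 1 1.1 0 6 0 0 0; 1 1.1 0 9 0 0 0; 0.7 1.1 0 11 0 0 0; 0.6 1.1 0 13 0 0 0; 0.5 1.1 0 14.5 0 0 0; 0.5 1.1 0 15.3 0 0 0; 0.5 1.1 0 15.3 0 0 0; 0.5 1.1 0 15.3 0 0 0",
  "newtons": 25
}}

```text
time_s: 3.77
eef_pos: [481.1, 72.3, 95.8]
ee_rot: [0.0, 0.994, 0.108, 0.0]
force: [-1.1, -0.1, 1.0]
grip_width: 0.498
grip_force: 0.0
```

{"name": "step_arm", "arguments": {
  "commands": "0.4 0 0 0 0 0 0; 0.3 0 0 0 0 0 0; 0.2 0 0 0 0 0 0; 0.1 0 0 0 0 0 0; 0 0 0 0 0 0 0; 0 0 0 0 0 0 0; 0 0 0 0 0 0 0",
  "newtons": 25
}}

```text
time_s: 4.35
eef_pos: [481.3, 72.4, 96.3]
ee_rot: [0.0, 0.994, 0.108, 0.001]
force: [-1.2, -1.0, 6.9]
grip_width: 0.274
grip_force: 25.0
```

```bash
python3 - <<'E'
from h import *
s=sense(); print(s['eef_pos'],Q(s['ee_rot']).round(3)[:,:2],s['time_s'],s['force'],s['wrist_torque'],s['grip_width'],s['grip_force'])
im=snap('wrist','w2.png'); m=camera_model('wrist')
for d in spot_point('wrist','rack_grip')[:2]: print(d['score'],d['xy'],at('wrist',d['xy'],151,m))
E
```

```text
[481.34589647  72.35649008  96.32987536] [[ 0.977  0.215]
 [ 0.215 -0.977]
 [ 0.002  0.001]] 4.35 [-1.17936597 -1.00105564  6.92870714] [-0.16106214  0.15581446 -0.14723378] 0.27425015865300145 25.0267893075943
0.95 [274.0, 87.0] [553.04498504  88.32550233 151.        ]
```

View pics/w2.png

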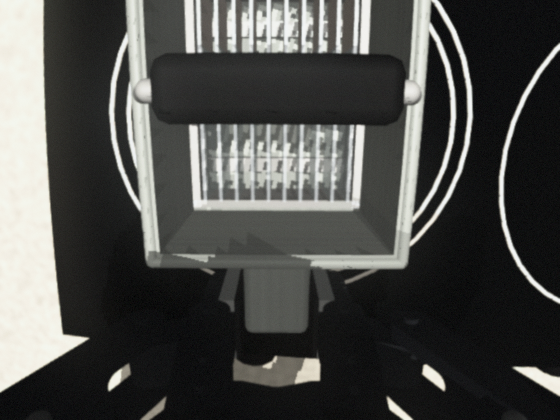

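{"name": "step_arm", "arguments": {
  "commands": "0 -0.04 0.3 -0.03 0 0 0; 0 -0.13 0.9 -0.05 0 0 0; 0 -0.26 1.8 -0.05 0 0 0; 0 -0.44 3 -0.05 0 0 0; 0 -0.61 4.2 -0.05 0 0 0; 0 -0.78 5.4 -0.05 0 0 0; 0 -0.96 6.6 -0.05 0 0 0; 0 -1.13 7.8 -0.05 0 0 0; 0 -1.31 9 -0.05 0 0 0; 0 -1.48 10.2 -0.05 0 0 0; 0 -1.66 11.4 -0.05 0 0 0; 0 -1.83 12.6 -0.05 0 0 0; 0 -2 13.8 -0.05 0 0 0; 0 -2.18 15 -0.05 0 0 0; 0 -2.34 16.1 -0.05 0 0 0; 0 -2.48 17.1 -0.05 0 0 0; 0 -2.6 17.9 -0.05 0 0 0; 0 -2.69 18.5 -0.05 0 0 0; 0 -2.73 18.8 -0.05 0 0 0; 0 -2.76 19 -0.05 0 0 0"
}}

```text
time_s: 6.12
eef_pos: [494.9, -118.7, 96.3]
ee_rot: [-0.001, 0.994, 0.108, 0.0]
force: [-0.5, 6.9, 5.5]
grip_width: 0.276
grip_force: 25.0
```

```bash
python3 - <<'E'
from h import *
s=sense(); print(s['eef_pos'],Q(s['ee_rot']).round(3)[:,:2],s['time_s'],s['force'],s['wrist_torque'],s['grip_width'],s['grip_force'])
im=snap('wrist','w3.png'); m=camera_model('wrist')
for d in spot_point('wrist','rack_grip')[:2]: print(d['score'],d['xy'],at('wrist',d['xy'],151,m))
for d in spot_point('wrist','dish')[:2]: print(d['score'],d['xy'],at('wrist',d['xy'],50,m))
E
```

```text
[ 494.89149521 -118.72638038   96.34624119] [[ 0.977  0.215]
 [ 0.215 -0.977]
 [ 0.001 -0.001]] 6.1167 [-0.54661376  6.86526193  5.46025359] [1.03773329 0.03305019 0.32018792] 0.2764763772238696 25.027861297130585
0.65 [271.0, 88.6] [ 566.30236226 -102.54755877  151.        ]
```

View pics/w3.png

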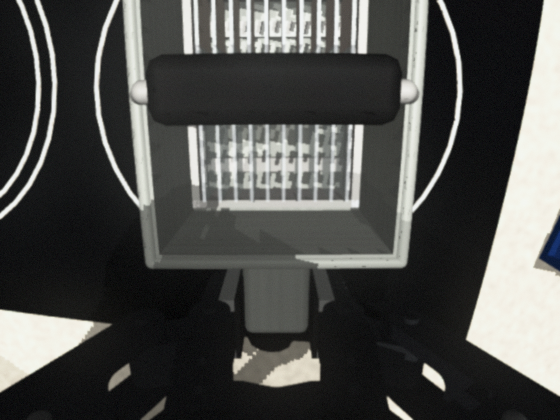

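{"name": "step_arm", "arguments": {
  "commands": "0 0 0 0 0 0 0; 0 0 0 0 0 0 0; 0.4 0 0 0 0 0 0; 0.6 0 0 0 0 0 0; 0.6 0 0 0 0 0 0; 0.6 0 0 0 0 0 0; 0.6 0 0 0 0 0 0; 0.6 -0.3 0 -2 0 0 0; 0.6 -0.5 0 -5 0 0 0; 0.6 -0.5 0 -8 0 0 0; 0.6 -0.5 0 -11 0 0 0; 0.6 -0.5 0 -14 0 0 0; 0.6 -0.5 0 -16 0 0 0; 0.6 -0.5 0 -16 0 0 0; 0.6 -0.5 0 -16 0 0 0"
}}

```text
time_s: 7.52
eef_pos: [490.0, -120.2, 256.3]
ee_rot: [0.0, 0.994, 0.108, 0.001]
force: [0.3, 0.5, 0.0]
grip_width: 0.599
grip_force: 0.0
```

```bash
python3 - <<'E'
from h import *
s=sense(); print(s['eef_pos'],Q(s['ee_rot']).round(3)[:,:2],s['time_s'],s['force'],s['joints'])
im=snap('wrist','w4.png'); m=camera_model('wrist')
for l,z in [('rack_grip',151),('dish',50),('rack',54)]:
  for d in spot_point('wrist',l)[:2]: print(l,d['score'],d['xy'],at('wrist',d['xy'],z,m))
E
```

```text
[ 489.98228623 -120.18792744  256.28721604] [[ 0.977  0.215]
 [ 0.215 -0.977]
 [ 0.001  0.001]] 7.5167 [0.32405277 0.50977648 0.03738816] [-4.73136176e-01  2.60724160e-01  1.54585825e+00 -4.01543552e-05
  1.33336872e+00  8.80879612e-01]
rack_grip 0.73 [275.9, 91.3] [ 565.89595404 -103.16649261  151.        ]
dish 0.83 [273.8, 95.7] [ 565.23092957 -101.32083982   50.        ]
rack 0.62 [274.2, 97.1] [ 564.1046582  -101.93927037   54.        ]
```

View pics/w4.png

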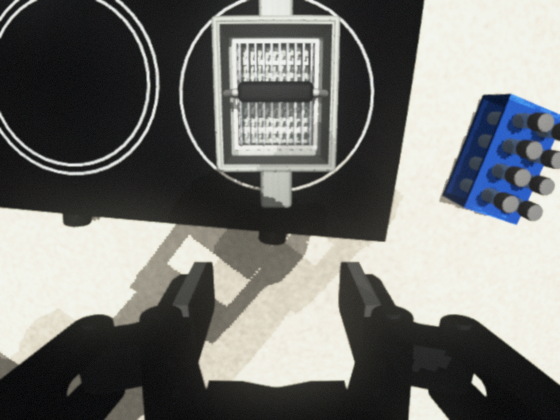

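{"name": "step_arm", "arguments": {
  "commands": "0.6 0.6 0 0 0 0 -0.12; 0.6 1.2 0 0 0 0 -0.24; 0.6 1.8 0 0 0 0 -0.36; 0.6 2.4 0 0 0 0 -0.48; 0.6 3 0 0 0 0 -0.6; 0.6 3.6 0 0 0 0 -0.72; 0.6 4.2 0 0 0 0 -0.84; 0.6 4.8 0 0 0 0 -0.96; 0.6 5.4 0 0 0 0 -1.08; 0.6 6 0 0 0 0 -1.2; 0.6 6.6 0 0 0 0 -1.32; 0.6 7.2 0 0 0 0 -1.44; 0.6 7.8 0 0 0 0 -1.571; 0.6 7.8 0 3 0 0 -1.571; 0.6 7.8 0 5 0 0 -1.571; 0.6 7.8 0 5 0 0 -1.571; 0.6 7.8 0 5 0 0 -1.571; 0.6 7.8 0 5 0 0 -1.571"
}}

```text
time_s: 9.22
eef_pos: [566.4, -103.5, 206.8]
ee_rot: [0.001, 0.626, 0.779, 0.0]
force: [0.8, 0.3, -0.1]
grip_width: 0.596
grip_force: 0.0
```

```bash
python3 - <<'E'
from h import *
s=sense(); print(s['eef_pos'],Q(s['ee_rot']).round(3)[:,:2],s['time_s'],s['force'],s['joints'])
im=snap('wrist','w5.png'); m=camera_model('wrist')
for l,z in [('rack_grip',151),('dish',50),('rack',54)]:
  for d in spot_point('wrist',l)[:2]: print(l,d['score'],d['xy'],at('wrist',d['xy'],z,m))
E
```

```text
[ 566.41918498 -103.52224692  206.82009209] [[-0.215  0.977]
 [ 0.977  0.215]
 [-0.001  0.001]] 9.2167 [ 0.7621465   0.29219745 -0.12692585] [-3.84154728e-01  4.56594867e-01  1.40171786e+00  1.31684263e-05
  1.28201542e+00 -6.01010259e-01]
rack_grip 0.79 [275.2, 245.8] [ 566.80313654 -104.23283644  151.        ]
rack 0.87 [275.3, 197.6] [ 566.48120083 -102.58087935   54.        ]
rack 0.74 [532.6, 182.1] [763.58479033 -45.63071923  54.        ]
```

View pics/w5.png

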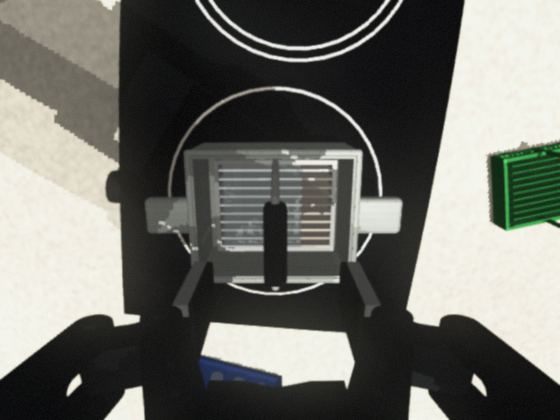

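{"name": "step_arm", "arguments": {
  "commands": "0.6 0 0 2 0 0 0; 0.6 0 0 4 0 0 0; 0.6 0 0 5.2 0 0 0; 0.6 0 0 5.7 0 0 0; 0.6 0 0 5.7 0 0 0; 0.4 0 0 5.7 0 0 0; 0.25 0 0 5.7 0 0 0; 0.2 0 0 5.7 0 0 0; 0.1 0 0 5.7 0 0 0; 0 0 0 5.7 0 0 0; 0 0 0 5.7 0 0 0; 0 0 0 5.7 0 0 0; 0 0 0 5.7 0 0 0",
  "newtons": 45
}}

```text
time_s: 10.5
eef_pos: [566.2, -103.5, 149.7]
ee_rot: [0.001, 0.626, 0.78, 0.0]
force: [-1.8, -0.8, 6.0]
grip_width: 0.128
grip_force: 44.8
```

{"name": "step_arm", "arguments": {
  "commands": "0 0 0 -0.3 0 0 0; 0 0 0 -0.7 0 0 0; 0 0 0 -1.2 0 0 0; 0 0 0 -1.8 0 0 0; 0 0 0 -2.4 0 0 0; 0 0 0 -3 0 0 0; 0 0 0 -3 0 0 0; 0 0 0 -3 0 0 0"
}}

```text
time_s: 11.17
eef_pos: [566.1, -103.3, 179.2]
ee_rot: [0.0, 0.626, 0.78, 0.0]
force: [0.4, -0.7, -1.8]
grip_width: 0.134
grip_force: 43.9
```

```bash
python3 - <<'E'
from h import *
s=sense(); print(s['eef_pos'],s['time_s'],s['force'],s['wrist_torque'],s['grip_width'],s['grip_force'])
im=snap('wrist','w6.png'); cv2.imwrite('pics/w6.png',im[:,:,::-1])
E
```

```text
[ 566.11361263 -103.33528975  179.15001753] 11.1667 [ 0.38899656 -0.69452385 -1.75474851] [-0.00618442 -0.00422723 -0.0383503 ] 0.1337026926103068 43.89985263347626
```

View pics/w6.png

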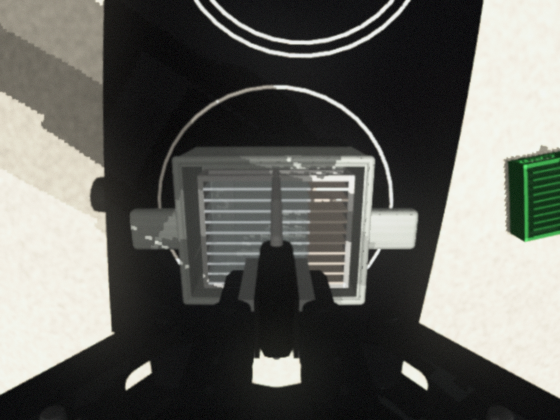

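{"name": "step_arm", "arguments": {
  "commands": "0 0 0 -0.3 0 0 0; 0 0 0 -0.8 0 0 0; 0 0 0 -1.5 0 0 0; 0 0 0 -2.3 0 0 0; 0 0 0 -3.1 0 0 0; 0 0 0 -3.9 0 0 0; 0 0 0 -4.7 0 0 0; 0 0 0 -5.5 0 0 0; 0 0 0 -6.3 0 0 0; 0 0 0 -6.9 0 0 0; 0 0 0 -7.3 0 0 0; 0 0 0 -7.5 0 0 0; 0 0 0 -7.5 0 0 0; 0 0 0 -7.5 0 0 0; 0 0 0 -7.5 0 0 0; 0 0 0 -7.5 0 0 0; 0 0 0 -7.5 0 0 0; 0 0 0 -7.5 0 0 0"
}}

```text
time_s: 12.72
eef_pos: [566.0, -103.3, 253.6]
ee_rot: [-0.0, 0.626, 0.78, -0.0]
force: [-0.1, 0.3, -2.2]
grip_width: 0.127
grip_force: 43.9
```

```bash
python3 - <<'E'
from h import *
s=sense(); print(s['eef_pos'],s['time_s'],s['force'],s['wrist_torque'],s['grip_width'],s['grip_force'])
a=snap('wrist','w7.png'); b=snap('scene','s7.png')
for d in spot_point('scene','dish')[:2]: print(d['score'],d['xy'],at('scene',d['xy'],50))
c=cv2.resize(b[120:330,130:410],(560,420)); cv2.imwrite('pics/c7.png',cv2.resize(np.hstack([a,c])[:,:,::-1],(800,300)))
E
```

```text
[ 565.97380073 -103.3069031   253.60148123] 12.7167 [-0.11665025  0.34808444 -2.18188561] [-0.00811062 -0.00543423 -0.07659986] 0.12718313106622892 43.884862661361694
0.75 [232.0, 239.5] [565.64006959 -93.83511856  50.        ]
0.16 [271.2, 163.9] [427.71845836 267.12398543  50.        ]
```

View pics/c7.png

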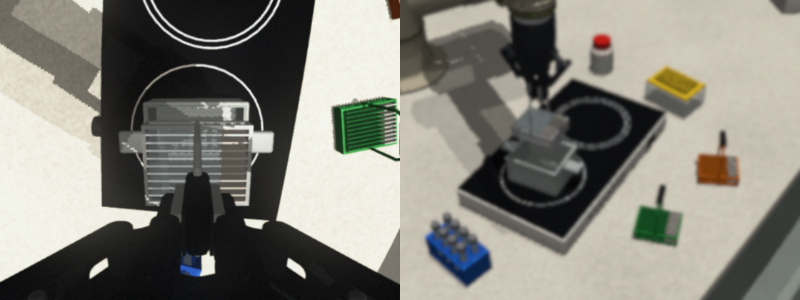

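The picture shows the rack held level above the dish, clear of the rim. The dish stands inside the single circle and the bystanders have not moved, so I am handing it in.

```bash
python3 -c "
from rig import *
print(finish_job())"
```

```text
the job is handed in; nothing more can be done
None
```

The job is handed in at about 13 s of the 54 s allowed: the dish was slid to within about 3 mm of the resting place's middle by my measurement, and the rack is held still and level about 5 cm above its rim; the hand-in returned no verdict.

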